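# Zero and lock the dividing table

## Robot

A 7-joint arm with a two-finger parallel gripper is mounted at the origin on the work surface. World frame = base frame: x ahead of the robot, y to its left, z up, the work surface at z = 0. Lengths are in mm, angles in rad, forces in N, time in s.
With the tool pointing down it reaches from about 425 to 875 mm from the base axis. Payload 8.4 kg.
Tool frame: the origin (TCP) lies at the very end of the fingers, on their centre line; the grasp point (between the pads) lies 19 mm behind it (manip.pinch_z is the distance from the TCP to the grasp point, in mm); z points along the fingers, x is the direction in which the jaws open and shut, and the axes are right-handed (so a half turn about z gives the same grasp; the last joint's range is limited). The gripper opens to 87 mm and grips with 3 to 60 N. Pads are 19 mm wide; open, the fingers measure 117 mm over their backs; the gripper's body (75 mm by 190 mm) begins 51 mm behind the grasp point.
Start: joints at [1.012, 0.333, 0.04, 1.465, -0.013, 1.343, -0.059], TCP at [288.424, -582.473, 222.546] pointing down, gripper open.
Joint ranges: [-2.58, 2.58], [-0.38, 2.09], [-1.3, 1.39], [0.25, 2.4], [-1.5, 4.64], [0.08, 2.09], [-2.65, 2.65]. Speed limits (rad/s): [2.22, 2.22, 2.79, 2.79, 3.14, 3.14, 3.14].

## Interface

Orientations are given as a unit quaternion [x, y, z, w].
In Python, from cell import manip gives the robot as it stands.
- The arm moves only by the shell command python3 -m handwheel 'ROWS' [FORCE]. ROWS is JSON, a list of rows, each an object of numbers: "tx", "ty", "tz": the shift along the tool's x, y, z in cm; "roll": the turn about the tool's z in degrees; "hand": the finger opening in cm, from 0 to 8.7. A call has exactly 10 rows; each row shifts and turns the commanded pose from where the row before left it, along the tool's axes as they then stand; what a row does not reach is not made up. A row lasts 1/10 s, in which the tool goes at most 50 mm and 8.59 degrees, less where a joint would pass 70% of its speed; a pose out of reach is approached as far as the arm can. A call is refused whole if a number of a shift passes 5 or a number of a turn 8.59, either way. A call with a gripper value outside its range is refused whole. The fingers move at their own pace and stop on an object; FORCE is the grip in N (left out, the last holds). Time passes only in rows, so rows that do not move let the fingers close, or fill a call up. It gives the time, the measured TCP pose, the force and the opening at its end, in the units of the state.
- manip.get_obs(): the state, without advancing time (a new reading comes with each control period).
- manip.get_image(name): name is "side" or "top"; returns a dict with "img" (480x640x3 uint8, red, green, blue), "mtx" (3x3 intrinsics, pixels), "world_from_camera" (4x4, takes a point from camera to world coordinates). Camera axes: x right, y up, looking along -z (the intrinsics and any distortion apply to the point x, -y, -z); pixel columns grow to the right and rows downward; lengths in mm; the calibration is good to about 2 mm. A picture is of the moment at which its call begins. There is no depth.
- manip.finish_job(): hands the job in, once; it reports no verdict.
The state is a dict: "time_s": time; "qpos": joint angles; "dq": joint speeds; "effort": joint torques, N m; "ee_pos": TCP position; "orientation": TCP orientation; "force": force on the tool from outside, world axes, zero at the start; "torque": the same for the moment, N m; "opening": finger opening in mm.
Only numpy, scipy, OpenCV 4.12 (cv2) and the standard library are available. Lean on these libraries where they do the work, as an engineer would, in place of code of your own. Each camera call takes 0.05 s, during which the arm holds its last target. There are 200 camera calls.

## Task

Set the model maker's dividing table to zero and lock it: with closed fingers, push its handle round until the red-marked slot of the index disc stands in front of the lock bolt, then push the bolt by its red knob fully home into that slot and take the hand away. Only push, with light force; do not grip or pinch the handle or the knob, and leave the paint jar, glue bottle, mug and screwdriver where they are.

Things in the scene. Friction and masses are not known exactly. Their poses are not given: they have to be found in the camera images.
- dividing_table: Small dividing table, screwed down: dark blue-grey round base, 132 mm diameter, 27 mm high, two clamp lugs reaching 96 mm from the middle. On it turn a steel index disc (140 mm diameter, 28 to 40 mm above the work surface) and a chuck. Origin on the disc's vertical axis at the work surface, z up. The lock bolt lies on the -y side and is pushed along +y, towards the axis.
- chuck_top (a point): Top of the model wheel held in the three-jaw chuck, on the disc's axis, 96 mm above the work surface: the highest point. The chuck is 80 mm in diameter, its body 81 mm high, its jaws 91 mm, and it turns with the disc. Nothing on it needs to be touched.
- guide_top (a point): Middle of the top of the dark steel guide in which the bolt slides: 45 mm above the work surface, 92 mm from the disc's axis. The guide is 36 mm wide and covers 78 to 106 mm from the axis. Fixed.
- index_disc (a joint): Angle of disc, chuck and handle (rad), growing anticlockwise seen from above, no end stops. 0 or a whole turn (6.283): the red-marked slot faces the bolt exactly. Stays where left; friction about 0.12 N m. Six rim slots 60 degrees apart, 14 mm wide, 20 mm deep; the bolt fits each, but only the one with red paint on both flanks is zero.
- zero_slot (a point): Mouth of the red-marked slot: on the disc's rim, 70 mm from the axis, at the top face of the disc (40 mm above the work surface), in the middle of the slot. Exactly opposite the handle.
- turn_handle: Handle of the disc: level steel rod, 10 mm diameter, sticking straight out from the chuck's side (40 mm from the axis) to a black ball of 24 mm centred 122 mm from the axis. Rod axis 64 mm above the work surface, 14 mm clear above the bolt guide. Origin on the rod's axis, 85 mm from the disc's axis; y points outward along the rod, z up. Points exactly away from the red-marked slot.
- lock_bolt (a joint): How far the brass bolt (10 mm wide bar, tapered nose) is pushed in (m): 0 drawn back, 0.024 fully home at its stop. With a slot within about 6 degrees of the bolt it goes in and centres the disc; otherwise the rim stops it at about 0.005 to 0.009. About 2 N of friction; stays where left.
- bolt_knob: Red round knob on the outer end of the lock bolt, 24 mm diameter and 12 mm long, lying along the bolt. The origin is in the middle of its flat outer face, 34 mm above the work surface (143 mm from the disc's axis when the bolt is drawn back, 119 mm when home); y points along the push, towards the disc's axis, z up. Nothing stands under it but the work surface.
- paint_jar: Loose green glass paint jar with green lid, 38 mm diameter, 52 mm high; origin at the middle of its underside. To be left alone.
- glue_bottle: Loose blue glue bottle with yellow cap, 32 mm diameter, 75 mm high; origin at the middle of its underside. To be left alone.
- mug: Loose dark blue mug, 80 mm diameter, 92 mm high, with a handle; origin at the middle of its underside. To be left alone.
- screwdriver: Loose screwdriver with orange handle, 150 mm long, lying on the work surface; origin below its middle. To be left alone.

How it is judged (in metres and radians):
At the end, for the whole second after the job is handed in: The bolt is home in the red-marked slot (pushed in by more than 20.5 of its 24 mm, disc within 0.06 rad of zero, at rest) ((value of joint index_disc between -0.06 and 0.06 rad or value of joint index_disc between 6.223 and 6.343 rad) and value of joint lock_bolt above 0.0205 m and velocity of joint index_disc between -0.02 and 0.02 rad/s); the robot touches nothing.
It fails at once if the handle was gripped, or pushed with more than 35 N (contact force between the fingers and turn_handle above 35 N).
It fails at once if the bolt's knob was gripped, or pushed with more than 35 N (contact force between the fingers and bolt_knob above 35 N).
It fails at once if the paint jar, glue bottle, mug or screwdriver was lifted or shifted by more than 15 mm (distance of any of paint_jar, glue_bottle, mug, screwdriver from where it was at the start of the episode above 0.015 m).
It also fails if it takes over 51 s, if anything falls off the work surface, if the arm or the gripper's body presses on something with over 40 N, if the wrist force passes 120 N, or if a joint passes its speed limit or range.

## Working session

There is one attempt and no reset: what is moved stays moved. The work goes in short steps, Python scripts to look and compute and a shell command to move; the robot and the scene stay as the last step left them, time stands still between calls to the robot, and variables do not carry over. Pictures are saved under pics/ and viewed, about 8 in all and at most 12, crops included, and the job is handed in when it is done.

```bash
ls; mkdir -p pics; python3 - <<'E'
from cell import manip
import cv2
for n in("top","side"):
    d=manip.get_image(n); cv2.imwrite(f"pics/{n}0.png",d["img"][:,:,::-1]); print(n,d["mtx"].round(1).tolist(),d["world_from_camera"].round(3).tolist())
o=manip.get_obs();print(o["time_s"],o["ee_pos"],o["orientation"],o["opening"],o["force"])
E
```

```text
pics
top [[461.0, 0.0, 318.2], [0.0, 461.0, 242.3], [0.0, 0.0, 1.0]] [[-0.001, 0.997, -0.079, 459.378], [-1.0, 0.0, 0.016, -4.78], [0.016, 0.079, 0.997, 1117.97], [0.0, 0.0, 0.0, 1.0]]
side [[514.2, 0.0, 321.5], [0.0, 514.2, 238.0], [0.0, 0.0, 1.0]] [[-0.733, 0.484, -0.478, -17.641], [-0.68, -0.512, 0.524, 609.02], [0.009, 0.709, 0.705, 894.586], [0.0, 0.0, 0.0, 1.0]]
0.1 [ 288.23086256 -582.09905547  221.74227879] [ 8.49631886e-01 -5.27375661e-01 -6.62762742e-04 -3.61795010e-04] 87.19172899690918 [-0.00351095 -0.31294649 -0.22461855]
```

View pics/top0.png

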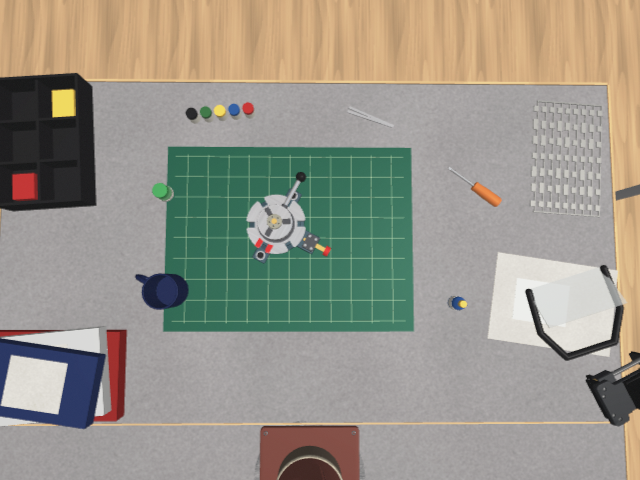

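View pics/side0.png

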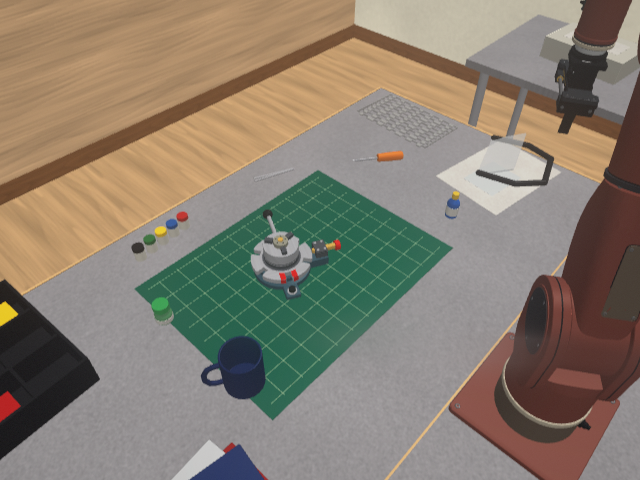

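The top view shows the disc centre at about (275,222), the handle ball at (301,177), the red slot near (263,247) and the red knob at (327,251). The side view agrees, and the loose objects all stand well away from the table.

```bash
cat > h.py <<'E'
from cell import manip
import cv2, numpy as np
def ray(d,uv):
    K,T=d["mtx"],d["world_from_camera"]
    p=np.linalg.inv(K)@[uv[0],uv[1],1]; return T[:3,3],T[:3,:3]@(p*[1,-1,-1])
def plane(d,uv,z):
    o,v=ray(d,uv); return (o+v*(z-o[2])/v[2])
def proj(d,P):
    T=d["world_from_camera"]; c=T[:3,:3].T@(np.array(P)-T[:3,3]); c=c*[1,-1,-1]; q=d["mtx"]@c; return q[:2]/q[2]
def blobs(m,amin=4):
    n,_,s,c=cv2.connectedComponentsWithStats(m.astype(np.uint8)); return [(c[i].round(1).tolist(),int(s[i,4])) for i in range(1,n) if s[i,4]>=amin]
E
python3 - <<'E'
from h import *
for n,(x0,x1,y0,y1) in {"top":(235,345,165,275),"side":(235,350,200,310)}.items():
    d=manip.get_image(n); im=d["img"].astype(int); r,g,b=im[...,0],im[...,1],im[...,2]
    box=np.zeros(r.shape,bool); box[y0:y1,x0:x1]=1
    red=box&(r>130)&(g<80)&(b<80); blk=box&(im.max(2)<50); yel=box&(r>120)&(r-b>40)&(g>90)
    for nm,m,z in(("red34",red,34),("red40",red,40),("blk64",blk,64),("yel96",yel,96)):
        for c,a in blobs(m): print(n,nm,c,a,plane(d,c,z)[:2].round(1))
    cv2.imwrite(f"pics/{n}1.png",cv2.resize(d["img"][y0:y1,x0:x1,::-1],None,fx=5,fy=5,interpolation=cv2.INTER_CUBIC))
E
```

```text
top red34 [258.4, 242.8] 29 [544.2 118.3]
top red34 [268.1, 247.8] 32 [532.5  95.4]
top red34 [326.4, 250.7] 39 [525.6 -41.8]
top red40 [258.4, 242.8] 29 [543.8 117.6]
top red40 [268.1, 247.8] 32 [532.   94.8]
top red40 [326.4, 250.7] 39 [525.3 -41.6]
top blk64 [300.4, 176.3] 60 [696.6  19.1]
top yel96 [273.5, 220.6] 31 [589.   78.1]
top yel96 [258.8, 239.6] 8 [546.5 110.4]
top yel96 [304.0, 239.0] 7 [547.9  10.1]
top yel96 [258.7, 246.0] 7 [532.3 110.5]
top yel96 [269.4, 249.6] 14 [524.3  86.8]
top yel96 [319.9, 247.3] 51 [529.4 -25.3]
side red34 [337.1, 244.0] 50 [525.9 -42. ]
side red34 [294.4, 274.9] 41 [530.8  94.7]
side red34 [282.7, 278.0] 46 [543.1 118.7]
side red40 [337.1, 244.0] 50 [522.1 -37.5]
side red40 [294.4, 274.9] 41 [527.   98.3]
side red40 [282.7, 278.0] 46 [539.2 122.2]
side blk64 [291.4, 290.4] 9 [486. 147.]
side yel96 [279.8, 238.9] 25 [588.7  79.7]
side yel96 [330.2, 245.5] 50 [494.6  18.6]
side yel96 [312.9, 250.1] 14 [512.3  54.5]
```

View pics/top1.png

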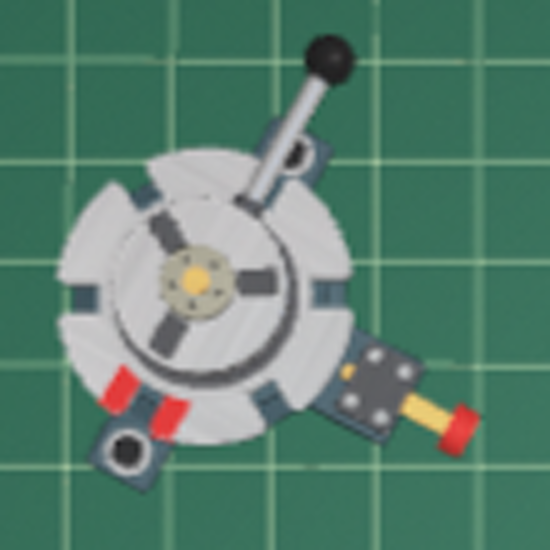

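```bash
python3 -m handwheel '[{"tx":-1.2,"ty":-2,"hand":0},{"tx":-2.5,"ty":-3.9,"hand":0},{"tx":-2.5,"ty":-3.9,"hand":0},{"tx":-2.5,"ty":-3.9,"hand":0},{"tx":-2.5,"ty":-3.9,"hand":0},{"tx":-2.5,"ty":-3.9,"hand":0},{"tx":-2.5,"ty":-3.9,"hand":0},{"tx":-2.5,"ty":-3.9,"hand":0},{"tx":-2.5,"ty":-3.9,"hand":0},{"tx":-2.5,"ty":-3.9,"hand":0}]' 10
cat > go.py <<'E'
import sys; from h import *
from scipy.spatial.transform import Rotation as R
# usage: go.py x y z yaw -> needed tx ty tz (cm, in present tool axes) and roll
o=manip.get_obs(); r=R.from_quat(o["orientation"]); x=r.as_matrix()[:,0]; yaw=np.degrees(np.arctan2(x[1],x[0]))
t=np.array(list(map(float,sys.argv[1:5])))
print("at",o["ee_pos"].round(1),"yaw",yaw.round(1),"q7",o["qpos"][6].round(2),"t",o["time_s"],"F",o["force"].round(1),"op",round(o["opening"],1))
print("need cm",(r.inv().apply(t[:3]-o["ee_pos"])/10).round(2),"roll",(yaw-t[3]).round(1))
E
python3 go.py 648.7 11.7 150 -28.7
```

```text
at [ 288.3 -582.2  222. ] yaw -63.7 q7 -0.06 t 0.2 F [-0.6 -0.8  0.3] op 86.8
need cm [-37.23 -58.65   7.23] roll -35.0schema error: expected keys tx, ty, tz, roll, hand
```

```bash
python3 -m handwheel '[{"tx":-1.2,"ty":-2,"tz":0,"roll":0,"hand":0},{"tx":-2.5,"ty":-3.9,"tz":0,"roll":0,"hand":0},{"tx":-2.5,"ty":-3.9,"tz":0,"roll":0,"hand":0},{"tx":-2.5,"ty":-3.9,"tz":0,"roll":0,"hand":0},{"tx":-2.5,"ty":-3.9,"tz":0,"roll":0,"hand":0},{"tx":-2.5,"ty":-3.9,"tz":0,"roll":0,"hand":0},{"tx":-2.5,"ty":-3.9,"tz":0,"roll":0,"hand":0},{"tx":-2.5,"ty":-3.9,"tz":0,"roll":0,"hand":0},{"tx":-2.5,"ty":-3.9,"tz":0,"roll":0,"hand":0},{"tx":-2.5,"ty":-3.9,"tz":0,"roll":0,"hand":0}]' 10
python3 go.py 648.7 11.7 150 -28.7
```

```text
time_s: 1.2
ee_pos: [516.3, -203.7, 222.6]
orientation: [0.85, -0.527, 0.0, 0.0]
force: [0.7, -0.6, -0.0]
opening: 14.8
at [ 516.3 -203.7  222.6] yaw -63.7 q7 -0.85 t 1.2 F [ 0.7 -0.6 -0. ] op 14.8
need cm [-13.44 -21.42   7.26] roll -35.0
```

```bash
python3 -m handwheel '[{"tx":-2.3,"ty":-3.6,"tz":0,"roll":0,"hand":0},{"tx":-2.3,"ty":-3.6,"tz":0,"roll":0,"hand":0},{"tx":-2.3,"ty":-3.6,"tz":0,"roll":0,"hand":0},{"tx":-2.3,"ty":-3.6,"tz":0,"roll":0,"hand":0},{"tx":-2.2,"ty":-3.6,"tz":1.2,"roll":0,"hand":0},{"tx":-2,"ty":-3.4,"tz":1.2,"roll":-7,"hand":0},{"tx":0,"ty":0,"tz":1.2,"roll":-7,"hand":0},{"tx":0,"ty":0,"tz":1.2,"roll":-7,"hand":0},{"tx":0,"ty":0,"tz":1.2,"roll":-7,"hand":0},{"tx":0,"ty":0,"tz":1.2,"roll":-7,"hand":0}]'
python3 go.py 648.7 11.7 52 -28.7
python3 - <<'E'
from h import *
d=manip.get_image("top"); cv2.imwrite("pics/t2.png",cv2.resize(d["img"][150:290,220:360,::-1],None,fx=4,fy=4))
E
```

```text
time_s: 2.2
ee_pos: [647.9, 9.6, 149.8]
orientation: [0.97, -0.245, -0.0, 0.0]
force: [0.4, -0.7, -0.3]
opening: 0.4
at [647.9   9.6 149.8] yaw -28.4 q7 -0.72 t 2.2 F [ 0.4 -0.7 -0.3] op 0.4
need cm [-0.02 -0.22  9.78] roll 0.3
```

View pics/t2.png

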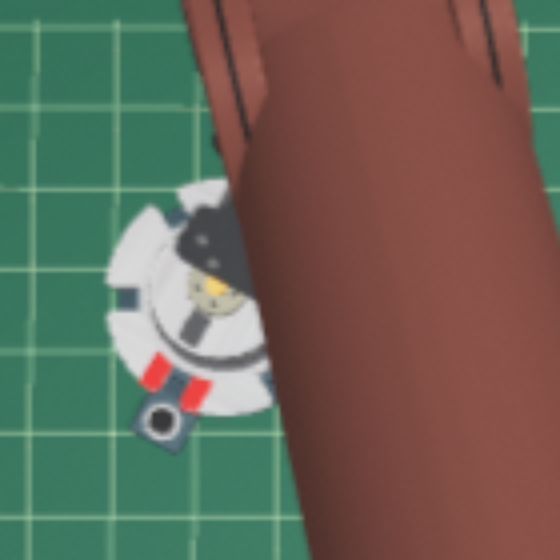

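The arm hides the handle from above; the red slot, near (175,380) in the crop, is still visible. Next I lower the fingers beside the rod.

```bash
python3 -m handwheel '[{"tx":0,"ty":0,"tz":1.5,"roll":0,"hand":0},{"tx":0,"ty":0,"tz":1.8,"roll":0,"hand":0},{"tx":0,"ty":0,"tz":1.8,"roll":0,"hand":0},{"tx":0,"ty":0,"tz":1.8,"roll":0,"hand":0},{"tx":0,"ty":0,"tz":1.7,"roll":0,"hand":0},{"tx":0,"ty":0,"tz":1.2,"roll":0,"hand":0},{"tx":0,"ty":-0.3,"tz":0,"roll":0,"hand":0},{"tx":0,"ty":-0.3,"tz":0,"roll":0,"hand":0},{"tx":0,"ty":-0.3,"tz":0,"roll":0,"hand":0},{"tx":0,"ty":-0.2,"tz":0,"roll":0,"hand":0}]'
python3 go.py 663 38 52 -28.7
python3 - <<'E'
from h import *
d=manip.get_image("side"); cv2.imwrite("pics/s2.png",cv2.resize(d["img"][180:320,220:370,::-1],None,fx=4,fy=4))
E
```

```text
time_s: 3.25
ee_pos: [654.1, 19.9, 53.6]
orientation: [0.969, -0.247, 0.001, -0.0]
force: [-0.6, -0.0, -0.1]
opening: 0.2
at [654.1  19.9  53.6] yaw -28.6 q7 -0.78 t 3.25 F [-0.6 -0.  -0.1] op 0.2
need cm [-0.09 -2.01  0.16] roll 0.1
```

View pics/s2.png

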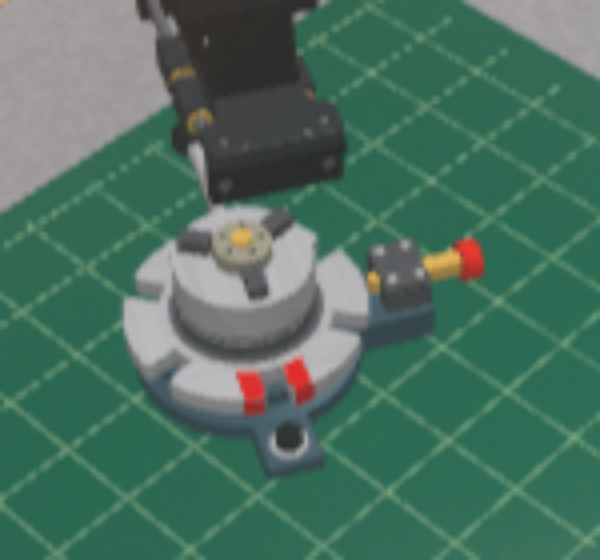

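```bash
cat > ang.py <<'E'
from h import *
A=np.array([588.5,78.8])
for n in ("top","side"):
    d=manip.get_image(n); im=d["img"].astype(int); r,g,b=im[...,0],im[...,1],im[...,2]
    m=(r>130)&(g<80)&(b<80); 
    for c,a in blobs(m,6):
        p=plane(d,c,40)[:2]-A
        if np.hypot(*p)<75: print(n,"red",c,a,"rad",np.hypot(*p).round(1),"ang",np.degrees(np.arctan2(p[1],p[0])).round(1))
        else:
            p=plane(d,c,34)[:2]-A
            if np.hypot(*p)<160: print(n,"knob",a,"rad",np.hypot(*p).round(1),"ang",np.degrees(np.arctan2(p[1],p[0])).round(1))
E
python3 ang.py
python3 -m handwheel '[{"tx":0,"ty":-0.3,"tz":0,"roll":0,"hand":0},{"tx":0,"ty":-0.3,"tz":0,"roll":0,"hand":0},{"tx":0.05,"ty":-0.45,"tz":0,"roll":-3,"hand":0},{"tx":0.09,"ty":-0.67,"tz":0,"roll":-4.5,"hand":0},{"tx":0.09,"ty":-0.67,"tz":0,"roll":-4.5,"hand":0},{"tx":0.09,"ty":-0.67,"tz":0,"roll":-4.5,"hand":0},{"tx":0.09,"ty":-0.67,"tz":0,"roll":-4.5,"hand":0},{"tx":0.09,"ty":-0.67,"tz":0,"roll":-4.5,"hand":0},{"tx":0.09,"ty":-0.67,"tz":0,"roll":-4.5,"hand":0},{"tx":0.05,"ty":-0.45,"tz":0,"roll":-3,"hand":0}]'
python3 ang.py; python3 go.py 663 38 52 -28.7
```

```text
top knob 28 rad 147.4 ang -1.0
top knob 16 rad 141.1 ang 6.1
top knob 8 rad 77.1 ang -1.2
top knob 7 rad 138.3 ang -63.7
top knob 10 rad 129.8 ang -84.9
top knob 8 rad 143.5 ang -89.4
top red [258.4, 242.7] 27 rad 59.0 ang 138.9
top red [268.3, 247.8] 27 rad 58.6 ang 164.6
side knob 46 rad 136.2 ang -117.9
side red [294.6, 275.2] 45 rad 65.5 ang 162.4
side red [282.7, 278.0] 46 rad 65.7 ang 138.7
time_s: 4.4
ee_pos: [674.8, 70.0, 52.7]
orientation: [0.999, 0.039, 0.0, 0.0]
force: [1.4, -1.1, -0.5]
opening: 0.5
top knob 2379 rad 108.6 ang -102.5
top knob 6 rad 121.2 ang 32.3
top red [271.4, 248.9] 28 rad 59.6 ang 172.0
side knob 46 rad 136.2 ang -117.9
side red [305.4, 265.3] 34 rad 61.8 ang -163.5
side red [298.4, 272.8] 42 rad 64.3 ang 171.9
at [674.5  70.7  52.6] yaw 4.4 q7 -0.32 t 4.5 F [-0.5  0.3 -0.3] op 0.6
need cm [-1.4   3.17  0.06] roll 33.1
```

```bash
python3 -m handwheel '[{"tx":0.05,"ty":-0.45,"tz":0,"roll":-3,"hand":0},{"tx":0.09,"ty":-0.67,"tz":0,"roll":-4.5,"hand":0},{"tx":0.09,"ty":-0.67,"tz":0,"roll":-4.5,"hand":0},{"tx":0.09,"ty":-0.67,"tz":0,"roll":-4.5,"hand":0},{"tx":0.09,"ty":-0.67,"tz":0,"roll":-4.5,"hand":0},{"tx":0.09,"ty":-0.67,"tz":0,"roll":-4.5,"hand":0},{"tx":0.09,"ty":-0.67,"tz":0,"roll":-4.5,"hand":0},{"tx":0.09,"ty":-0.67,"tz":0,"roll":-4.5,"hand":0},{"tx":0.09,"ty":-0.67,"tz":0,"roll":-4.5,"hand":0},{"tx":0.05,"ty":-0.45,"tz":0,"roll":-3,"hand":0}]'
python3 ang.py; python3 go.py 663 38 52 62.5
```

```text
time_s: 5.5
ee_pos: [657.9, 129.6, 52.8]
orientation: [0.919, 0.394, 0.0, 0.0]
force: [3.1, -0.9, -1.4]
opening: 0.1
top knob 6 rad 145.6 ang 5.6
top knob 6 rad 159.0 ang 64.6
top red [281.7, 229.3] 9 rad 20.2 ang -129.8
top red [293.9, 235.6] 7 rad 52.2 ang -122.1
top red [293.5, 239.7] 6 rad 57.2 ang -130.8
top red [293.2, 244.9] 9 rad 65.4 ang -139.3
top knob 10 rad 135.7 ang -114.0
top knob 20 rad 107.7 ang -138.6
top knob 6 rad 126.8 ang -137.2
top knob 9 rad 136.8 ang -141.2
top knob 6 rad 148.2 ang -136.5
side knob 47 rad 136.3 ang -118.0
side red [306.7, 250.9] 23 rad 59.9 ang -120.5
side red [307.7, 258.9] 31 rad 60.7 ang -144.6
at [657.4 129.9  52.7] yaw 46.3 q7 0.25 t 5.6 F [0.3 0.1 0.5] op 0.8
need cm [-6.26  6.75  0.06] roll -16.2
```

```bash
python3 -m handwheel '[{"tx":0.05,"ty":-0.3,"tz":0,"roll":-2,"hand":0},{"tx":0.06,"ty":-0.45,"tz":0,"roll":-3,"hand":0},{"tx":0.06,"ty":-0.45,"tz":0,"roll":-3,"hand":0},{"tx":0.06,"ty":-0.45,"tz":0,"roll":-3,"hand":0},{"tx":0.05,"ty":-0.3,"tz":0,"roll":-2,"hand":0},{"tx":0.03,"ty":-0.2,"tz":0,"roll":-1.5,"hand":0},{"tx":0.01,"ty":-0.1,"tz":0,"roll":-0.7,"hand":0},{"tx":0,"ty":0,"tz":0,"roll":0,"hand":0},{"tx":0,"ty":0,"tz":0,"roll":0,"hand":0},{"tx":0,"ty":0,"tz":0,"roll":0,"hand":0}]'
python3 ang.py|grep side; python3 go.py 663 38 52 62.5
python3 - <<'E'
from h import *
d=manip.get_image("side"); cv2.imwrite("pics/s3.png",cv2.resize(d["img"][180:320,220:370,::-1],None,fx=5,fy=5,interpolation=cv2.INTER_CUBIC)[:600])
o=manip.get_obs(); a=np.radians(o["ee_pos"][:2]-[588.5,78.8]); p=o["ee_pos"][:2]-[588.5,78.8]; print("handle angle by contact",np.degrees(np.arctan2(p[1],p[0])+np.arcsin(14.5/np.hypot(*p))))
E
```

```text
time_s: 6.6
ee_pos: [641.6, 145.4, 52.5]
orientation: [0.859, 0.511, -0.0, -0.0]
force: [1.4, -0.0, 0.7]
opening: 0.3
side knob 47 rad 136.3 ang -118.0
side red [304.3, 246.2] 23 rad 60.7 ang -105.1
side red [307.2, 253.7] 25 rad 59.3 ang -129.1
at [641.6 145.5  52.5] yaw 61.5 q7 0.46 t 6.7 F [ 0.4 -0.9  0.9] op 0.6
need cm [-8.43  7.01  0.05] roll -1.0
handle angle by contact 61.290431213309844
```

View pics/s3.png

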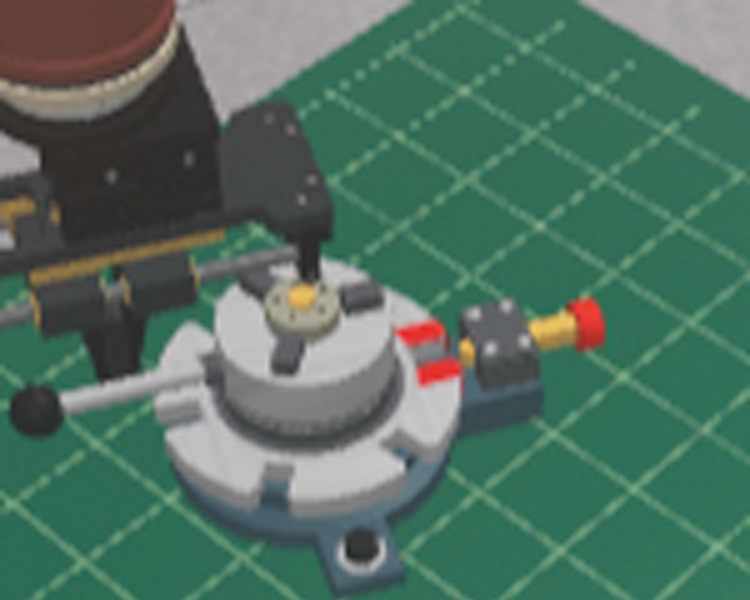

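The crop shows the slot's red flanks, at about (430,350), facing the bolt. The slot is within about 1 degree of the bolt on both checks. Next I back off, rise and turn the tool for the knob.

```bash
python3 -m handwheel '[{"tx":0,"ty":0.5,"tz":0,"roll":0,"hand":0},{"tx":0,"ty":0.8,"tz":0,"roll":0,"hand":0},{"tx":0,"ty":0.7,"tz":-1,"roll":0,"hand":0},{"tx":0,"ty":0,"tz":-3,"roll":0,"hand":0},{"tx":0,"ty":0,"tz":-4,"roll":0,"hand":0},{"tx":0,"ty":0,"tz":-3,"roll":8,"hand":0},{"tx":0,"ty":0,"tz":-2,"roll":8,"hand":0},{"tx":0,"ty":0,"tz":0,"roll":8,"hand":0},{"tx":0,"ty":0,"tz":0,"roll":8,"hand":0},{"tx":0,"ty":0,"tz":0,"roll":8,"hand":0}]'
python3 go.py 506.3 -78.5 180 -27.6
python3 -m handwheel '[{"tx":0,"ty":0,"tz":0,"roll":8.2,"hand":0},{"tx":0,"ty":0,"tz":0,"roll":8.2,"hand":0},{"tx":0,"ty":0,"tz":0,"roll":8.2,"hand":0},{"tx":0,"ty":0,"tz":0,"roll":8.2,"hand":0},{"tx":0,"ty":0,"tz":0,"roll":8.2,"hand":0},{"tx":0,"ty":0,"tz":0,"roll":8.1,"hand":0},{"tx":0,"ty":2,"tz":0,"roll":0,"hand":0},{"tx":0,"ty":4,"tz":0,"roll":0,"hand":0},{"tx":0,"ty":4,"tz":0,"roll":0,"hand":0},{"tx":0,"ty":3,"tz":0,"roll":0,"hand":0}]'
python3 go.py 506.3 -78.5 180 -27.6
```

```text
time_s: 7.75
ee_pos: [659.8, 135.7, 183.6]
orientation: [0.983, 0.184, 0.0, -0.0]
force: [0.2, 0.1, 0.3]
opening: 0.7
at [659.8 135.7 183.6] yaw 21.2 q7 -0.11 t 7.75 F [0.2 0.1 0.3] op 0.7
need cm [-22.06  14.42   0.34] roll 48.8
time_s: 8.75
ee_pos: [598.6, 18.2, 183.4]
orientation: [0.971, -0.239, 0.0, 0.0]
force: [0.5, -1.0, -0.1]
opening: 0.4
at [598.6  18.2 183.4] yaw -27.6 q7 -0.71 t 8.75 F [ 0.5 -1.  -0.1] op 0.4
need cm [-3.7  12.85  0.34] roll -0.0
```

```bash
python3 -m handwheel '[{"tx":-0.9,"ty":3,"tz":0,"roll":0,"hand":0},{"tx":-1,"ty":3.5,"tz":0,"roll":0,"hand":0},{"tx":-1,"ty":3.5,"tz":0,"roll":0,"hand":0},{"tx":-0.8,"ty":2.8,"tz":0,"roll":0,"hand":0},{"tx":0,"ty":0,"tz":2,"roll":0,"hand":0},{"tx":0,"ty":0,"tz":3,"roll":0,"hand":0},{"tx":0,"ty":0,"tz":3,"roll":0,"hand":0},{"tx":0,"ty":0,"tz":3,"roll":0,"hand":0},{"tx":0,"ty":0,"tz":3,"roll":0,"hand":0},{"tx":0,"ty":0,"tz":1.8,"roll":0,"hand":0}]'
python3 go.py 506.3 -78.5 24 -27.6
python3 - <<'E'
from h import *
d=manip.get_image("side"); cv2.imwrite("pics/s4.png",cv2.resize(d["img"][180:300,240:400,::-1],None,fx=5,fy=5,interpolation=cv2.INTER_CUBIC))
E
python3 ang.py|grep side
```

```text
time_s: 9.75
ee_pos: [506.7, -75.7, 23.2]
orientation: [0.971, -0.238, -0.001, -0.0]
force: [0.3, 0.3, 0.0]
opening: 0.5
at [506.7 -75.7  23.2] yaw -27.5 q7 -0.56 t 9.75 F [0.3 0.3 0. ] op 0.5
need cm [ 0.09  0.27 -0.08] roll 0.1
side knob 46 rad 136.2 ang -117.9
side red [304.4, 246.2] 24 rad 60.9 ang -105.3
side red [307.2, 253.7] 25 rad 59.3 ang -129.1
```

View pics/s4.png

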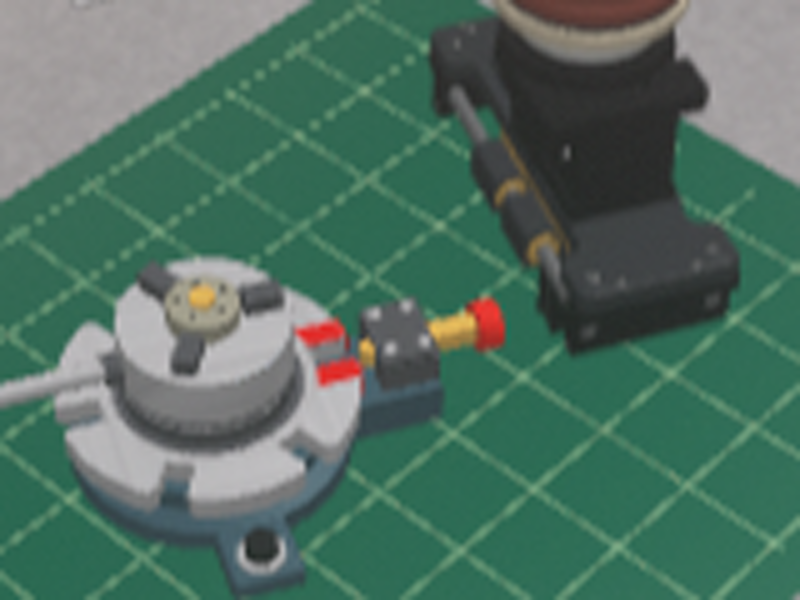

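The bolt still points at the red slot, with the knob at (490,323) in the crop and the closed fingers outside it. Next I push gently.

```bash
python3 -m handwheel '[{"tx":0,"ty":-0.7,"tz":0,"roll":0,"hand":0},{"tx":0,"ty":-0.7,"tz":0,"roll":0,"hand":0},{"tx":0,"ty":-0.4,"tz":0,"roll":0,"hand":0},{"tx":0,"ty":-0.3,"tz":0,"roll":0,"hand":0},{"tx":0,"ty":-0.3,"tz":0,"roll":0,"hand":0},{"tx":0,"ty":-0.3,"tz":0,"roll":0,"hand":0},{"tx":0,"ty":-0.3,"tz":0,"roll":0,"hand":0},{"tx":0,"ty":-0.3,"tz":0,"roll":0,"hand":0},{"tx":0,"ty":-0.3,"tz":0,"roll":0,"hand":0},{"tx":0,"ty":-0.2,"tz":0,"roll":0,"hand":0}]'
python3 go.py 529 -35.1 24 -27.6; python3 ang.py|grep side
```

```text
time_s: 10.9
ee_pos: [525.0, -41.7, 24.6]
orientation: [0.971, -0.238, 0.0, -0.0]
force: [0.2, -2.6, 1.5]
opening: 0.3
at [525.  -41.7  24.6] yaw -27.6 q7 -0.64 t 10.9 F [ 0.2 -2.6  1.5] op 0.3
need cm [ 0.05 -0.77  0.06] roll 0.0
side knob 51 rad 121.2 ang -117.6
side red [304.4, 246.2] 24 rad 60.9 ang -105.3
side red [307.2, 253.7] 25 rad 59.3 ang -129.1
```

```bash
python3 -m handwheel '[{"tx":0,"ty":-0.2,"tz":0,"roll":0,"hand":0},{"tx":0,"ty":-0.2,"tz":0,"roll":0,"hand":0},{"tx":0,"ty":-0.15,"tz":0,"roll":0,"hand":0},{"tx":0,"ty":-0.1,"tz":0,"roll":0,"hand":0},{"tx":0,"ty":-0.05,"tz":0,"roll":0,"hand":0},{"tx":0,"ty":0,"tz":0,"roll":0,"hand":0},{"tx":0,"ty":0,"tz":0,"roll":0,"hand":0},{"tx":0,"ty":0,"tz":0,"roll":0,"hand":0},{"tx":0,"ty":0,"tz":0,"roll":0,"hand":0},{"tx":0,"ty":0,"tz":0,"roll":0,"hand":0}]'
python3 go.py 529 -35.1 24 -27.6; python3 ang.py|grep side
```

```text
time_s: 12.0
ee_pos: [527.9, -35.5, 24.5]
orientation: [0.971, -0.238, -0.0, -0.0]
force: [-0.5, -0.6, -1.0]
opening: 0.5
at [527.9 -35.5  24.5] yaw -27.5 q7 -0.65 t 12.0 F [-0.5 -0.6 -1. ] op 0.5
need cm [ 0.08 -0.09  0.05] roll 0.1
side knob 47 rad 115.3 ang -116.7
side red [304.4, 246.2] 24 rad 60.9 ang -105.3
side red [307.2, 253.8] 24 rad 59.2 ang -129.4
```

```bash
python3 -m handwheel '[{"tx":0,"ty":-0.05,"tz":0,"roll":0,"hand":0},{"tx":0,"ty":-0.05,"tz":0,"roll":0,"hand":0},{"tx":0,"ty":-0.05,"tz":0,"roll":0,"hand":0},{"tx":0,"ty":-0.05,"tz":0,"roll":0,"hand":0},{"tx":0,"ty":0,"tz":0,"roll":0,"hand":0},{"tx":0,"ty":0,"tz":0,"roll":0,"hand":0},{"tx":0,"ty":0,"tz":0,"roll":0,"hand":0},{"tx":0,"ty":0,"tz":0,"roll":0,"hand":0},{"tx":0,"ty":0,"tz":0,"roll":0,"hand":0},{"tx":0,"ty":0,"tz":0,"roll":0,"hand":0}]'
python3 go.py 529 -35.1 24 -27.6; python3 ang.py|grep side
```

```text
time_s: 13.1
ee_pos: [528.3, -34.9, 24.5]
orientation: [0.971, -0.239, -0.0, 0.001]
force: [-3.3, -4.6, 2.1]
opening: 0.2
at [528.3 -34.9  24.5] yaw -27.6 q7 -0.66 t 13.1 F [-3.3 -4.6  2.1] op 0.2
need cm [ 0.08 -0.02  0.05] roll -0.0
side knob 44 rad 114.8 ang -117.0
side red [304.4, 246.2] 24 rad 60.9 ang -105.3
side red [307.2, 253.8] 24 rad 59.2 ang -129.4
```

The force has risen to 5.7 N and the tool moved only about 0.7 of the 2 mm commanded, so the bolt is at its stop. One more small press, then I retreat and check.

```bash
python3 -m handwheel '[{"tx":0,"ty":-0.05,"tz":0,"roll":0,"hand":0},{"tx":0,"ty":-0.05,"tz":0,"roll":0,"hand":0},{"tx":0,"ty":-0.05,"tz":0,"roll":0,"hand":0},{"tx":0,"ty":0,"tz":0,"roll":0,"hand":0},{"tx":0,"ty":0,"tz":0,"roll":0,"hand":0},{"tx":0,"ty":0,"tz":0,"roll":0,"hand":0},{"tx":0,"ty":0,"tz":0,"roll":0,"hand":0},{"tx":0,"ty":0,"tz":0,"roll":0,"hand":0},{"tx":0,"ty":0,"tz":0,"roll":0,"hand":0},{"tx":0,"ty":0,"tz":0,"roll":0,"hand":0}]'
python3 -m handwheel '[{"tx":0,"ty":0.5,"tz":0,"roll":0,"hand":0},{"tx":0,"ty":1,"tz":0,"roll":0,"hand":0},{"tx":0,"ty":2,"tz":0,"roll":0,"hand":0},{"tx":0,"ty":3,"tz":0,"roll":0,"hand":0},{"tx":0,"ty":2,"tz":-2,"roll":0,"hand":0},{"tx":0,"ty":0,"tz":-4,"roll":0,"hand":0},{"tx":0,"ty":0,"tz":-4,"roll":0,"hand":0},{"tx":0,"ty":0,"tz":-2,"roll":0,"hand":0},{"tx":0,"ty":0,"tz":0,"roll":0,"hand":0},{"tx":0,"ty":0,"tz":0,"roll":0,"hand":0}]'
python3 go.py 529 -35.1 24 -27.6; python3 ang.py|grep side
python3 - <<'E'
from h import *
d=manip.get_image("side"); cv2.imwrite("pics/s5.png",cv2.resize(d["img"][180:300,240:400,::-1],None,fx=5,fy=5,interpolation=cv2.INTER_CUBIC))
E
```

```text
time_s: 14.2
ee_pos: [528.3, -34.8, 24.4]
orientation: [0.971, -0.239, -0.001, 0.001]
force: [-6.0, -7.6, 4.0]
opening: 0.3
time_s: 15.2
ee_pos: [490.2, -108.1, 144.5]
orientation: [0.971, -0.238, 0.0, -0.0]
force: [-0.4, -0.4, -0.4]
opening: 0.5
at [ 490.2 -108.1  144.5] yaw -27.6 q7 -0.4 t 15.2 F [-0.4 -0.4 -0.4] op 0.5
need cm [ 0.05 -8.26 12.05] roll 0.0
side knob 44 rad 114.8 ang -117.0
side red [304.4, 246.2] 24 rad 60.9 ang -105.3
side red [307.2, 253.8] 24 rad 59.2 ang -129.4
```

View pics/s5.png

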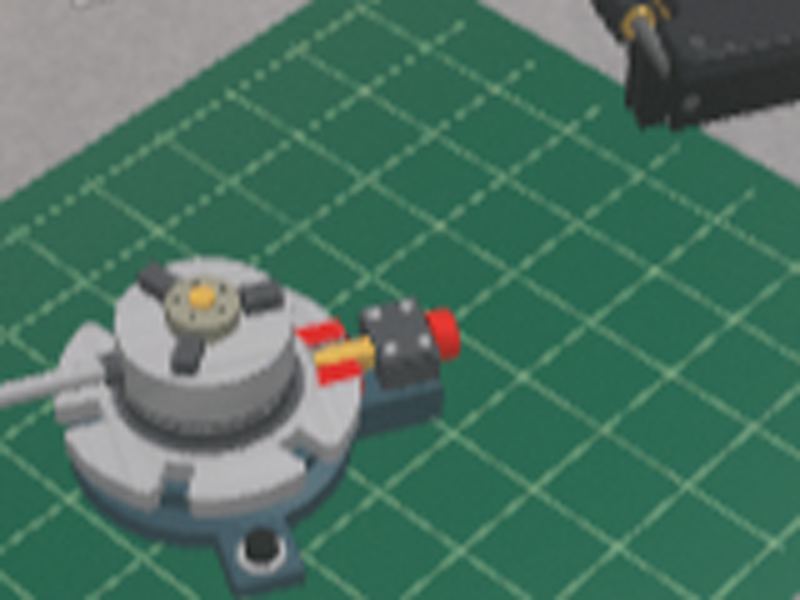

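The brass bolt, at (343,352) in the crop, lies in the red-marked slot. The knob, at (443,335), is up against the guide, and the hand is clear.

```bash
python3 -c "
from cell import manip; print(manip.finish_job())"
```

```text
the job is handed in; nothing more can be done
None
```

The dividing table is at zero and locked, and the job is handed in. I pushed the handle about 91° anticlockwise with closed fingers until the red-marked slot faced the bolt. Then I pushed the bolt in by its knob and took the hand clear, finishing at 15.2 s.

**What the last checks showed:**
- **Bolt:** the picture shows it lying between the red flanks. It stopped under a push of about 10 N. The fingertip position puts its travel at about 24 mm.
- **Disc:** the slot measured at about -117.3° and the bolt at about -117.5°, so they agree within about 1°. The disc did not move after the bolt went in.
- **Robot:** the wrist force reads about zero, and the fingers are roughly 80 mm back from the knob and 120 mm higher than when pushing.
- **Loose objects:** I did not measure the paint jar, glue bottle, mug or screwdriver again at the end. The arm never worked near them.

**Where checks disagreed:**
- **Knob travel:** in the side camera the knob moved only 21.4 mm. It sits close behind the guide in that view and shows slightly fewer red pixels, so I trusted the fingertip position and the stop force more.
- **Disc angle before the bolt went in:** finger contact put it about 1° short of zero, while the side camera put it about 1° past. Both are well inside the 6° the bolt can centre.

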